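# Take the wound coil off its leaning spindle and put it on the balance

### The arm

A 6-joint arm with a two-finger parallel gripper is mounted at the origin on a cart in front of the work surface, level with it; the furniture and walls round the work are solid. World frame = base frame: x ahead of the robot, y to its left, z up, the work surface at z = 0. Lengths are in m, angles in rad, forces in N, time in s.
With the tool pointing down it reaches from about 0.325 to 0.9 m from the base axis. Payload 6.1 kg.
Tool frame: the origin (TCP) lies at the very end of the fingers, on their centre line; the grasp point (between the pads) lies 19 mm behind it; z points along the fingers, y is the line along which they close (so a half turn about z gives the same grasp; the last joint's range is limited). The gripper opens to 85 mm and grips with 20 to 120 N. Pads are 22 mm wide; open, the fingers measure 114 mm over their backs; the gripper's body (76 mm by 85 mm) begins 54 mm behind the grasp point. The pads swing forward as they close: fully open they stand 13 mm farther back than shut.
Start: joints at [1.117, 0.22, 1.526, -0, 1.395, -0.126], TCP at [0.201, 0.592, 0.231] pointing down, gripper open.
Joint ranges: [-2.98, 2.98], [-0.91, 2.08], [0.09, 2.57], [-1.24, 4.39], [0.2, 2.65], [-2.68, 2.68]. Speed limits (rad/s): [2.57, 2.57, 3.01, 3.14, 3.14, 3.14].

### API

Orientations are given as [roll, pitch, yaw] about the fixed x, y, z axes, in that order (R = Rz(yaw) Ry(pitch) Rx(roll)).
In Python, from bench import arm gives the robot as it stands.
- The arm moves only by the tool arm_command, never from a script. Its arguments are lists of equal length, an entry for each row: "xyz": the shift along the tool's x, y, z in mm, a list of three; "twist": the turn about the tool's z in rad; "hand": the opening in per cent of the stroke, from 0 (shut) to 100 (fully open). A call has 1 to 8 rows; each row shifts and turns the commanded pose from where the row before left it, along the tool's axes as they then stand; what a row does not reach is not made up. A row lasts 1/10 s, in which the tool goes at most 50 mm and 8.59 degrees, less where a joint would pass 70% of its speed; a pose out of reach is approached as far as the arm can. A call with a gripper value outside its range is refused whole. The fingers move at their own pace and stop on an object; "squeeze" is the grip in N (left out, the last holds). Time passes only in rows, so rows that do not move let the fingers close. It gives the time, the measured TCP pose, the force, the opening and the grip force at its end, in the units of the state.
- arm.sense(): the state, without advancing time (a new reading comes with each control period).
- arm.snapshot(name): name is "side" or "top"; returns a dict with "color" (400x640x3 uint8, red, green, blue), "camera_matrix" (3x3 intrinsics, pixels), "k1" (the pictures are not rectified: a ray, as slopes to the right and down, at radius r is drawn at 1 + k1 r^2 times it, then the intrinsics apply), "R" (3x3) and "t" (3): a world point X has camera coordinates R X + t. Camera axes: x right, y down, z forward; pixel columns grow to the right and rows downward; lengths in m; the calibration is good to about 2 mm. A picture is of the moment at which its call begins. There is no depth.
- arm.job_done(): hands the job in; it is judged then, once.
Trained networks look in a picture, given as the dict that the camera call returned (one of the last four; its "shot" number tells which), for a name from the list of things; names that differ only in an ending like _2 or _b are one class to them, and where a whole thing is asked for, a point or a joint stands for the part that bears it (a point fixed in the world has none). Each returns a list of dicts, best first, with "conf" (0 to 1); they miss things now and then, are a little off and sometimes report something else, mostly with a low value. They report only what shows in the picture. A call takes as long as a camera call. They do not tell look-alikes from the thing itself.
- arm.spot_in(picture, thing): "position" ([x, y, z] in m, in world coordinates, good to about 4 mm: the middle of the surface that is visible of it).
The state is a dict: "clock": time; "q": joint angles; "joint_velocities": joint speeds; "joint_efforts": joint torques, N m; "tool_pos": TCP position; "ee_rot": TCP orientation; "wrist_force": force on the tool from outside, world axes, zero at the start; "wrist_torque": the same for the moment, N m; "gripper_width": finger opening in m; "grasp_force": force on a finger pad.
Only numpy, scipy, OpenCV 4.12 (cv2) and the standard library are available. Lean on these libraries where they do the work, as an engineer would, in place of code of your own. Each camera call takes 0.05 s, during which the arm holds its last target. There are 200 camera calls.

### The job

Swing the red keeper arm of the spool stand out of the way, slide the copper coil straight along the leaning spindle until it is off without wrenching it, and stand it on end in the middle of the balance's round pan, set down gently. Leave the coil standing there by itself with the keeper still open, and leave the other things on the bench where they are.

Things in the scene. Friction and masses are not known exactly. Their poses are not given: they have to be found in the camera images.
- stand: Grey foot of the spool stand, fixed to the bench: base plate 170 x 130 x 14 mm with two short legs that carry the leaning plate and spindle. Origin: on the bench right below the centre of the hub disc; x level, pointing away from the stand's front (roughly away from the robot), z up; the base reaches from x = -65 to +105 mm.
- spindle: Fixed steel spindle, 21 mm thick, 76 mm long, standing square on a black hub disc (62 mm) on an aluminium plate. Origin: centre of the hub disc's face, 72 mm above the bench. z: along the spindle to its tip, leaning 35 degrees from vertical to the stand's front (roughly to the robot); y level; x up the slope. A 12 mm pillar, 80 mm high, parallel to it at x = +62 mm, y = 0, carries the keeper.
- keeper (a joint): Red arm turning on the pillar about an axis parallel to the spindle. At 0 it lies across the spindle (underside 80 mm over the hub face) and keeps the coil on; starts at 0 to 0.3. It grows to a stop at 2.1 rad: its knob is at x = 62 - 62 cos q, y = +62 sin q mm in spindle. Light friction (1 N at the knob); stays where left. The coil passes from 1.2 rad; a gripper has most room near 2.
- keeper_knob (a point): Grip point on the axis of the keeper's black knob, a round pin 16 mm in diameter, parallel to the spindle, on the arm 62 mm from the hinge axis. It stands 34 mm proud of the 74 x 14 x 8 mm arm; this point is 16 mm below the knob's top and 106 mm above the hub face.
- coil: The loose coil: copper winding between two blue end cheeks, a straight cylinder 56 mm in diameter, 64 mm long, with a through bore of 26 mm; 0.14 to 0.28 kg; same both ways up. Origin: its centre; z: its axis. It starts on the spindle, lower end on the hub face (centre 32 mm above it, up to 3 mm off the spindle's axis), and must move 76 mm along the spindle to clear its tip.
- pan: The balance's round steel pan, 124 mm in diameter, level. Origin: centre of its upper face, 58 mm above the bench; z up. It is sprung and sinks 1 mm for each 1.5 N, at most 6 mm. The balance under it is a fixed white box, 200 x 150 mm, 44 mm high, with a dark display on its front strip (-x side), clear of the pan.
- iodine_bottle: Bystander: brown reagent bottle with a white cap, 43 mm in diameter, 96 mm high, standing loose between the stand and the balance; origin at the centre of its underside.
- ph_meter: Bystander: yellow pocket meter lying at the front, 155 x 38 x 24 mm; origin at the centre of its underside.
- flask_blue: Bystander: conical glass flask with a blue rim, 91 mm in diameter, 152 mm high, at the left; origin at the centre of its underside.
- side_beaker: Bystander: empty glass beaker, 76 mm across, 85 mm high, at the left; origin at the centre of its underside.
- label_tape: Bystander: flat roll of tape, 68 mm in diameter, 18 mm high, at the front left; origin at the centre of its underside.
- notebook: Bystander: black notebook lying flat, 108 x 154 x 17 mm, at the right; origin at the centre of its underside.
Not all that is in view belongs to the job. Of the things that look like the coil, the largest one is meant.

How it is judged:
On the way, in this order (a step that is already met when the one before it is completed fails the run):
1. the keeper arm is swung aside, past 1.2 rad (value of joint keeper above 1.2 rad), for 0.2 s.
2. the coil has been slid along the spindle off its tip (z of coil in the frame of spindle above 0.106 m), for 0.1 s.
At the end, for the whole second after the job is handed in: The coil stands on end on the balance pan, either end up: its centre within 25 mm of the pan's centre seen from above and 28 to 36 mm over the pan face, its axis within 0.1 rad of the pan's, at rest (under 0.02 m/s); the keeper arm is still open past 1.2 rad (horizontal distance between coil and pan below 0.025 m and z of coil in the frame of pan between 0.028 and 0.036 m and angle between the z axis of coil and the z axis of pan, either way round below 0.1 rad and linear speed of coil below 0.02 m/s and value of joint keeper above 1.2 rad); the robot touches nothing.
It fails at once if the coil is wrenched against the stand (more than 80 N between them) (contact force between coil and stand above 80 N).
It fails at once if the pan is struck or pressed hard (more than 20 N) (contact force between pan and anything else above 20 N).
It fails at once if a bystander is moved by more than 30 mm (distance of any of iodine_bottle, ph_meter, flask_blue, side_beaker, label_tape, notebook from where it was at the start of the episode above 0.03 m).
It also fails if it takes over 58 s, if anything falls off the work surface, if the arm or the gripper's body presses on something with over 40 N, if the wrist force passes 120 N, or if a joint passes its speed limit or range.

## Working session

There is one attempt and no reset: what is moved stays moved. The work goes in short steps, Python scripts to look and compute and a tool call to move; the robot and the scene stay as the last step left them, time stands still between calls to the robot, and variables do not carry over. Pictures are saved under pics/ and viewed, at most 10 in all, crops included, and the job is handed in when it is done.

Besides the shell and the picture viewer there is one more tool, called after "Emit:" as name(argument=value, ...) on one line, values as JSON. arm_command: Moves the arm, as the interface text tells. Its arguments: {"type":"object","properties":{"xyz":{"type":"array","items":{"type":"array","items":{"type":"number"}}},"twist":{"type":"array","items":{"type":"number"}},"hand":{"type":"array","items":{"type":"number"}},"squeeze":{"type":"number"}},"required":["xyz","twist","hand"]}

```bash
mkdir -p pics; ls; cat > h.py <<'E'
import numpy as np, cv2
from bench import arm
from scipy.spatial.transform import Rotation as Ro
def proj(s,X):
    X=np.atleast_2d(X); c=X@np.array(s["R"]).T+np.array(s["t"]); p=c[:,:2]/c[:,2:]
    r2=(p**2).sum(1,keepdims=True); p=p*(1+s["k1"]*r2); K=np.array(s["camera_matrix"])
    return np.c_[p[:,0]*K[0,0]+K[0,2],p[:,1]*K[1,1]+K[1,2]]
def ray(s,uv):
    K=np.array(s["camera_matrix"]); d=(np.array(uv,float)-K[:2,2])/[K[0,0],K[1,1]]; p=d.copy()
    for _ in range(20): p=d/(1+s["k1"]*(p@p))
    R=np.array(s["R"]); o=-R.T@np.array(s["t"]); v=R.T@np.r_[p,1]; return o,v/np.linalg.norm(v)
def at_z(s,uv,z):
    o,v=ray(s,uv); return o+v*(z-o[2])/v[2]
def save(s,name,box=None,k=1):
    im=s["color"][:,:,::-1]
    if box: im=im[box[1]:box[3],box[0]:box[2]]
    cv2.imwrite("pics/"+name,cv2.resize(im,None,fx=k,fy=k,interpolation=cv2.INTER_CUBIC))
E
python3 - <<'E'
from h import *
st=arm.sense(); print({k:np.round(v,3) for k,v in st.items()})
ims=[]
for n in("side","top"):
    s=arm.snapshot(n); save(s,n+"0.png")
    R=np.array(s["R"]);print(n,np.round(-R.T@np.array(s["t"]),3),np.round(R[2],2))
    for th in("stand","spindle","keeper","keeper_knob","coil","pan","iodine_bottle","flask_blue","side_beaker"):
        for d in arm.spot_in(s,th)[:3]:
            print(th,np.round(d["position"],3),round(d["conf"],2),np.round(proj(s,d["position"])[0]))
E
```

```text
pics
{'clock': np.float64(0.0), 'q': array([ 1.117,  0.221,  1.528, -0.   ,  1.395, -0.126]), 'joint_velocities': array([-0.002, -0.   ,  0.002, -0.004,  0.005,  0.   ]), 'joint_efforts': array([ 0.0000e+00, -4.9691e+01, -3.8939e+01, -0.0000e+00,  1.1000e-02,
       -0.0000e+00]), 'tool_pos': array([0.201, 0.591, 0.23 ]), 'ee_rot': array([-3.14 , -0.   ,  2.814]), 'wrist_force': array([ 1.353,  0.302, -0.673]), 'wrist_torque': array([ 0.035, -0.01 ,  0.011]), 'grasp_force': np.float64(0.0), 'gripper_width': np.float64(0.086)}
side [0.009 1.252 0.905] [ 0.33 -0.79 -0.52]
stand [0.642 0.268 0.015] 0.58 [262. 245.]
stand [0.6   0.241 0.168] 0.17 [273. 204.]
spindle [0.648 0.258 0.11 ] 0.64 [259. 220.]
spindle [0.645 0.268 0.016] 0.48 [261. 245.]
keeper [0.598 0.236 0.163] 0.64 [274. 205.]
keeper_knob [0.598 0.244 0.166] 0.5 [273. 206.]
coil [0.606 0.257 0.106] 0.88 [270. 223.]
coil [0.526 0.095 0.026] 0.63 [314. 221.]
coil [0.459 0.265 0.032] 0.56 [312. 253.]
pan [ 0.628 -0.052  0.058] 0.62 [304. 189.]
iodine_bottle [0.636 0.097 0.059] 0.54 [285. 208.]
flask_blue [0.617 0.503 0.081] 0.63 [227. 277.]
side_beaker [0.505 0.483 0.054] 0.72 [267. 289.]
top [0.223 0.03  1.522] [ 0.2   0.02 -0.98]
stand [0.637 0.238 0.016] 0.66 [270. 159.]
spindle [0.663 0.251 0.105] 0.62 [264. 143.]
keeper [0.613 0.233 0.171] 0.69 [265. 152.]
keeper [0.607 0.23  0.118] 0.39 [268. 160.]
keeper_knob [0.609 0.237 0.171] 0.57 [264. 154.]
coil [0.606 0.231 0.118] 0.71 [268. 160.]
coil [0.456 0.25  0.036] 0.68 [259. 213.]
coil [0.528 0.088 0.035] 0.65 [313. 196.]
pan [0.621 0.471 0.073] 0.68 [194. 152.]
pan [ 0.63  -0.059  0.053] 0.67 [364. 167.]
iodine_bottle [0.639 0.084 0.075] 0.73 [318. 158.]
iodine_bottle [0.608 0.231 0.117] 0.54 [268. 159.]
flask_blue [0.62  0.469 0.07 ] 0.68 [194. 153.]
side_beaker [0.511 0.48  0.035] 0.68 [188. 189.]
```

```bash
python3 - <<'E'
import cv2
a=cv2.imread("pics/side0.png")[150:310,190:390]; b=cv2.imread("pics/top0.png")[100:260,170:420]
cv2.imwrite("pics/sidec.png",cv2.resize(a,None,fx=3.75,fy=3.75,interpolation=cv2.INTER_CUBIC))
cv2.imwrite("pics/topc.png",cv2.resize(b,None,fx=3.2,fy=3.2,interpolation=cv2.INTER_CUBIC))
E
```

```text
(no output)
```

View pics/sidec.png

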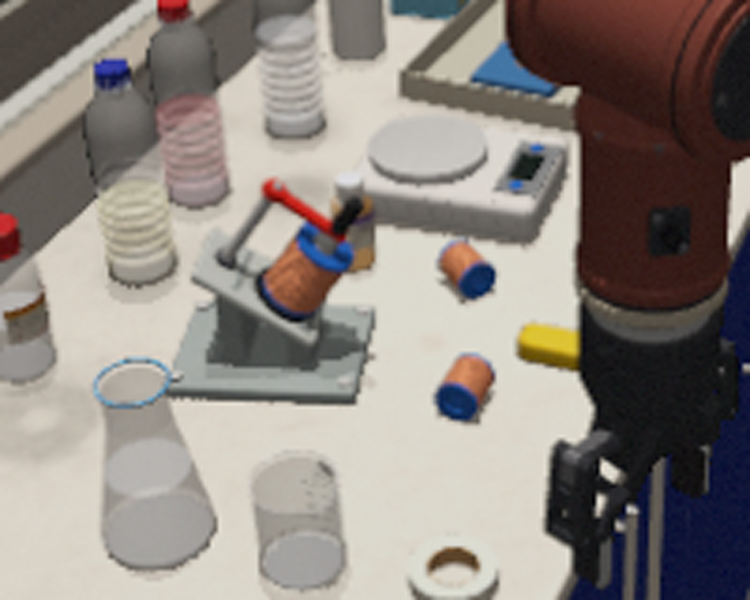

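View pics/topc.png

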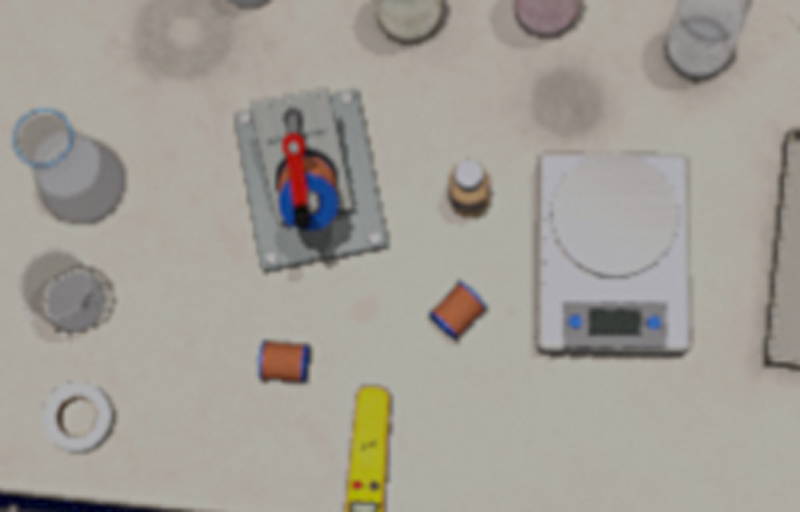

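The coil candidates, in side-view pixels, are (270,223) on the spindle, and (314,221) and (312,253), both lying on the bench. The one on the spindle is clearly the largest and it sits under the red keeper, so it is the one meant. The enlarged crops confirm this. Next I'll fit the stand pose.

```bash
cat > fit.py <<'E'
from h import *
from scipy.optimize import least_squares
def frames(x,y,yaw):
    Rz=Ro.from_euler('z',yaw); th=np.radians(35)
    zs=np.array([-np.sin(th),0,np.cos(th)]); xs=np.array([np.cos(th),0,np.sin(th)])
    R=Rz.as_matrix()@np.c_[xs,[0,1,0],zs]
    return Rz.as_matrix(),np.array([x,y,0.]),R,np.array([x,y,.072])
def model(p):
    A,a,S,s=frames(*p[:3]); q=p[3]
    base=np.array([[105,65,14],[105,-65,14],[-65,-65,14],[-65,65,14]])/1e3
    sp=np.array([[62,0,90],[62-62*np.cos(q),62*np.sin(q),122]])/1e3
    return np.r_[base@A.T+a, sp@S.T+s]
E
python3 - <<'E'
from fit import *
T=arm.snapshot("top"); D=arm.snapshot("side")
ct=np.array([[237,115],[357,92],[387,245],[265,270],[293,147],[303,217]])/3.2+[170,100]
cs=np.array([[360,387],[174,380],[273,187],[351,206]])/3.75+[190,150]
def res(p,o=0):
    m=model(p); return np.r_[(proj(T,m)-ct), (proj(D,m[[3,0,4,5]])-cs)].ravel()
r=least_squares(res,[.64,.24,0,.1],loss="soft_l1"); print(r.x); print(np.round(res(r.x).reshape(-1,2),1))
for a in((616,214),): print("pan",at_z(T,np.array(a)/3.2+[170,100],.058))
print("pan s",at_z(D,np.array([428,147])/3.75+[190,150],.058))
S=frames(*r.x[:3]); print(S[2],S[3]); np.save("p.npy",r.x)
# overlay
for s,n,box in((T,"ot.png",(230,110,310,200)),(D,"os.png",(220,180,320,270))):
    k=6; im=cv2.resize(s["color"][box[1]:box[3],box[0]:box[2],::-1],None,fx=k,fy=k,interpolation=cv2.INTER_CUBIC).copy()
    def dr(P,c,closed=False):
        q=((proj(s,P)-box[:2]+.5)*k).astype(np.int32); cv2.polylines(im,[q],closed,c,1)
    m=model(r.x); dr(m[:4],(0,255,0),True)
    t=np.linspace(0,2*np.pi,60); c=np.c_[np.cos(t),np.sin(t),0*t]
    for rad,z,col in((.028,.064,(255,0,255)),(.028,0,(255,0,255)),(.0105,.076,(0,255,255))):
        dr((c*rad+[0,0,z])@S[2].T+S[3],col)
    q=r.x[3]
    dr((c*.008+[.062-.062*np.cos(q),.062*np.sin(q),.122])@S[2].T+S[3],(255,255,0))
    cv2.imwrite("pics/"+n,im)
a=cv2.imread("pics/ot.png");b=cv2.imread("pics/os.png");b=b[:540,:600]
W=np.zeros((540,800,3),np.uint8)
a=cv2.resize(a,(400,450));b=cv2.resize(b,(400,360));W[:450,:400]=a;W[:360,400:]=b;cv2.imwrite("pics/ov.png",W)
E
```

```text
[0.62995865 0.24236243 0.31418591 0.14870985]
[[-1.2 -0.8]
 [ 0.5 -1.9]
 [ 1.6 -0.2]
 [-0.3  0.6]
 [ 0.9 -0.1]
 [-0.5  2.1]
 [-1.1  1.3]
 [-3.1  1.6]
 [ 1.3 -0.5]
 [ 1.8 -1.1]]
pan [ 0.62900123 -0.0556473   0.058     ]
pan s [ 0.62552071 -0.04827049  0.058     ]
[[ 0.77905314 -0.30904233 -0.54549888]
 [ 0.25315266  0.95104828 -0.1772594 ]
 [ 0.57357644  0.          0.81915204]] [0.62995865 0.24236243 0.072     ]
```

View pics/ov.png

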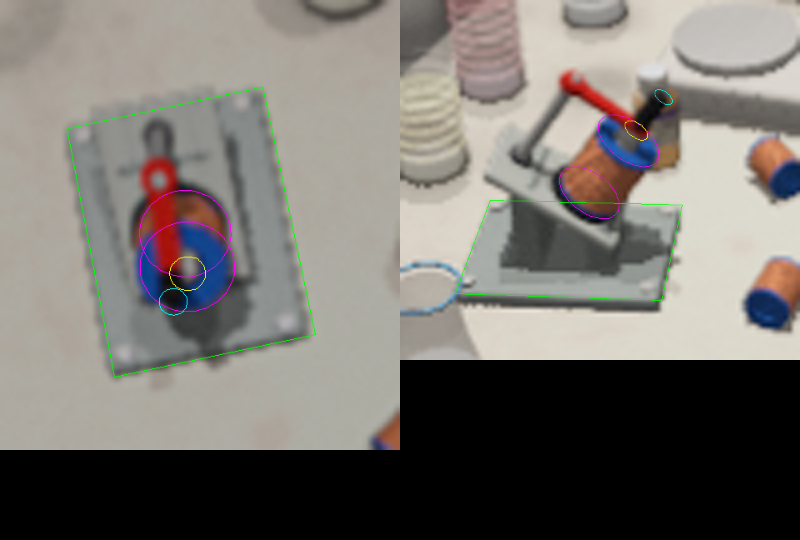

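The fit agrees to 2–3 mm with the networks' coil, keeper and pan positions, and the coil on the spindle is confirmed. The tool stays vertical. So the plan is to grip the knob and follow its arc, grip the coil near its top end across the level diameter, slide it off, square it up against the bench, then place it on the pan.

```bash
cat > go.py <<'E'
from fit import *
P=np.load("p.npy"); A,a,S,s0=frames(*P[:3])
def sp(x,y,z): return S@(np.array([x,y,z])/1e3)+s0
def knob(q,z=106): return sp(62-62*np.cos(q),62*np.sin(q),z)
def need(T,psi=None,show=True):
    st=arm.sense(); R=Ro.from_euler('xyz',st["ee_rot"]).as_matrix(); d=R.T@(np.array(T)-st["tool_pos"])*1e3
    print("to",np.round(T,3),"shift",np.round(d,1),"yaw",round(st["ee_rot"][2],3), "dpsi" if psi else "", round(psi-st["ee_rot"][2],3) if psi else "")
    return d
E
python3 - <<'E'
from go import *
print("knob",knob(P[3]))
need(knob(P[3])+[0,0,.08],P[2]+np.pi)
yaw=P[2]+np.pi
R=Ro.from_euler('xyz',[np.pi,0,yaw]).as_matrix()
# arc increments in tool axes at final yaw
qs=np.linspace(P[3],2.0,17); K=np.array([knob(q) for q in qs]); print(np.round(np.diff(K,axis=0)@R*1e3,0).tolist())
E
```

```text
knob [0.56982999 0.23248256 0.15922261]
to [0.57  0.232 0.239] shift [-464.7 -221.5   -7.9] yaw 2.814 dpsi 0.642
[[-1.0, 7.0, -1.0], [-2.0, 7.0, -1.0], [-2.0, 6.0, -2.0], [-3.0, 6.0, -2.0], [-4.0, 6.0, -3.0], [-4.0, 5.0, -3.0], [-5.0, 4.0, -3.0], [-5.0, 4.0, -3.0], [-5.0, 3.0, -4.0], [-6.0, 2.0, -4.0], [-6.0, 1.0, -4.0], [-6.0, 1.0, -4.0], [-6.0, -0.0, -4.0], [-6.0, -1.0, -4.0], [-6.0, -2.0, -4.0], [-5.0, -3.0, -4.0]]
```

Emit:
arm_command(xyz=[[-38,-18,-5],[-38,-18,-5],[-38,-18,-5],[-38,-18,-5],[-38,-18,0],[-38,-18,0],[-38,-18,0],[-38,-18,0]], twist=[0,0,0,0,0,0,0,0], hand=[50,50,50,50,50,50,50,50], squeeze=20)

```text
clock: 1.9
tool_pos: [0.4437, 0.3562, 0.2516]
ee_rot: [3.141, 0.0, 2.814]
wrist_force: [-0.2, -0.1, -0.0]
gripper_width: 0.043
grasp_force: 0.0
```

Emit:
arm_command(xyz=[[-38,-18,0],[-38,-18,0],[-38,-18,0],[-38,-18,0],[0,0,0],[0,0,0],[0,0,0],[0,0,0]], twist=[0,0,0,0,-0.14,-0.14,-0.14,-0.14], hand=[50,50,50,50,50,50,50,50])

```text
clock: 2.7
tool_pos: [0.5636, 0.2401, 0.2512]
ee_rot: [3.142, -0.0, -2.904]
wrist_force: [0.1, -0.2, -0.6]
gripper_width: 0.0425
grasp_force: 0.0
```

Emit:
arm_command(xyz=[[0,0,0],[0,0,0],[0,0,0]], twist=[-0.08,0,0], hand=[50,50,50])

```text
clock: 3.0
tool_pos: [0.5634, 0.2404, 0.2513]
ee_rot: [-3.142, -0.0, -2.832]
wrist_force: [0.2, 0.5, 0.6]
gripper_width: 0.0422
grasp_force: 0.0
```

```bash
python3 - <<'E'
from go import *
st=arm.sense(); print(st["clock"],st["tool_pos"],st["ee_rot"],st["gripper_width"],st["wrist_force"])
need(knob(P[3])+[0,0,.04],P[2]+np.pi-2*np.pi)
s=arm.snapshot("side");save(s,"k1.png",(200,130,360,260),4)
for n in ("side","top"):
    s=arm.snapshot(n)
    for d in arm.spot_in(s,"keeper_knob")[:2]: print(n,d)
    print(proj(s,[knob(P[3]),st["tool_pos"]]))
E
```

```text
3.0 [0.56340214 0.24037956 0.25131066] [-3.14156056e+00 -2.85573588e-05 -2.83173720e+00] 0.042197699963884616 [0.2238504  0.54322424 0.63456533]
to [0.57  0.232 0.199] shift [-3.7 -9.5 52.1] yaw -2.832 dpsi 0.004
side {'position': [0.6256, -0.0526, 0.0591], 'conf': 0.17}
[[282.79106097 207.2401765 ]
 [281.46562448 183.39549831]]
[[264.09372441 168.03468461]
 [256.95501952 161.23406162]]
```

View pics/k1.png

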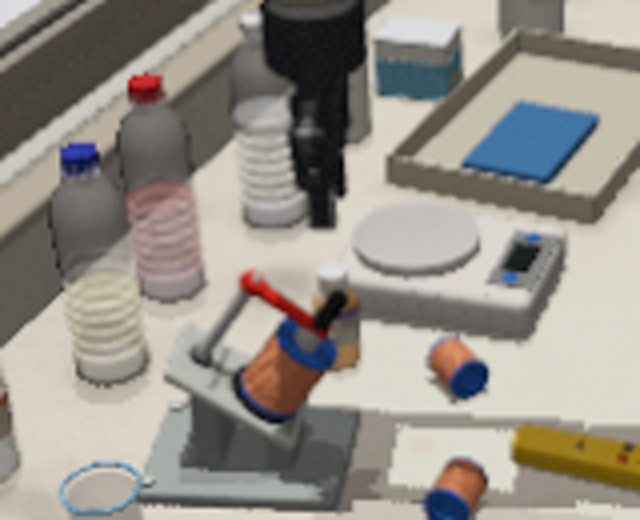

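Emit:
arm_command(xyz=[[-4,-9,0],[0,0,25],[0,0,25],[0,0,25],[0,0,15],[0,0,10],[0,0,0]], twist=[0,0,0,0,0,0,0], hand=[50,50,50,50,50,50,50])

```text
clock: 3.95
tool_pos: [0.5694, 0.2327, 0.1499]
ee_rot: [3.142, -0.002, -2.83]
wrist_force: [-0.4, -0.4, 0.3]
gripper_width: 0.0426
grasp_force: 0.0
```

Emit:
arm_command(xyz=[[0,0,0],[0,0,0],[0,0,0],[0,0,0],[0,0,0]], twist=[0,0,0,0,0], hand=[0,0,0,0,0])

```text
clock: 4.45
tool_pos: [0.571, 0.2332, 0.1528]
ee_rot: [-3.141, 0.003, -2.829]
wrist_force: [0.4, -1.0, 5.2]
gripper_width: 0.0148
grasp_force: 22.9
```

Emit:
arm_command(xyz=[[0,0,-2],[-1,7,-1],[-2,7,-1],[-2,6,-2],[-3,6,-2],[-4,6,-3],[-4,5,-3],[-5,4,-3]], twist=[0,0,0,0,0,0,0,0], hand=[0,0,0,0,0,0,0,0])

```text
clock: 5.25
tool_pos: [0.5768, 0.2784, 0.1673]
ee_rot: [-3.141, -0.003, -2.83]
wrist_force: [1.9, -4.2, -4.9]
gripper_width: 0.0148
grasp_force: 20.7
```

Emit:
arm_command(xyz=[[-5,4,-3],[-5,3,-4],[-6,2,-4],[-6,1,-4],[-6,1,-4],[-6,0,-4],[-6,-1,-4],[-6,-2,-4]], twist=[0,0,0,0,0,0,0,0], hand=[0,0,0,0,0,0,0,0])

```text
clock: 6.05
tool_pos: [0.6187, 0.3025, 0.2003]
ee_rot: [3.138, 0.001, -2.828]
wrist_force: [-3.1, 6.5, -2.6]
gripper_width: 0.0148
grasp_force: 20.0
```

```bash
python3 - <<'E'
from go import *
st=arm.sense(); print(st["clock"],st["tool_pos"],st["wrist_force"],st["gripper_width"])
k=S.T@(st["tool_pos"]-s0)*1e3; print("tcp in spindle",k,"q~",np.arctan2(k[1],62-k[0]))
need(knob(2.0)-[0,0,.008])
E
```

```text
6.05 [0.61867877 0.30246101 0.2003216 ] [-3.13100279  6.52450983 -2.60446522] 0.01482861875753525
tcp in spindle [ 80.02873533  60.64261336 100.61502819] q~ 1.8597694683007027
to [0.623 0.299 0.201] shift [-3.3 -4.3 -0.9] yaw -2.828
```

Emit:
arm_command(xyz=[[-4,-3,-2],[-2,-1,-1],[0,0,0],[0,0,0],[0,0,0],[0,0,-20],[0,0,-40],[0,0,-40]], twist=[0,0,0,0,0,0,0,0], hand=[0,0,40,40,40,40,40,40])

```text
clock: 6.85
tool_pos: [0.6253, 0.2976, 0.3025]
ee_rot: [-3.141, -0.002, -2.83]
wrist_force: [0.1, -0.3, 0.9]
gripper_width: 0.0344
grasp_force: 0.0
```

```bash
python3 - <<'E'
from go import *
st=arm.sense(); print(st["clock"],st["tool_pos"],st["wrist_force"],st["gripper_width"])
yh=A[:,1]; xh=A[:,0]
# pad centre on axis t=24 above coil centre => axial 56; TCP 8 mm below
G=sp(0,0,56); print("grasp pt",G); need(G-[0,0,.008]); need(np.r_[G[:2],.29])
s=arm.snapshot("side"); a1=s["color"][165:265,230:330,::-1]
def ann(s,box,k):
    im=cv2.resize(s["color"][box[1]:box[3],box[0]:box[2],::-1],None,fx=k,fy=k,interpolation=cv2.INTER_CUBIC).copy()
    t=np.linspace(0,2*np.pi,60); c=np.c_[np.cos(t),np.sin(t),0*t]
    for rad,z,col in((.028,.064,(255,0,255)),(.0105,.076,(0,255,255))):
        cv2.polylines(im,[((proj(s,(c*rad+[0,0,z])@S.T+s0)-box[:2]+.5)*k).astype(np.int32)],True,col,1)
    return im
x=ann(s,(230,165,320,255),4); s=arm.snapshot("top"); y=ann(s,(220,110,310,200),4)
cv2.imwrite("pics/c1.png",np.hstack([x,y]))
E
```

```text
6.85 [0.62525327 0.29760105 0.30246648] [ 0.07242393 -0.28957112  0.87515402] 0.03443775477251714
grasp pt [0.59941072 0.23243591 0.11787251]
to [0.599 0.232 0.11 ] shift [ 44.2 -54.  192.7] yaw -2.83  
to [0.599 0.232 0.29 ] shift [ 44.6 -54.1  12.6] yaw -2.83
```

View pics/c1.png

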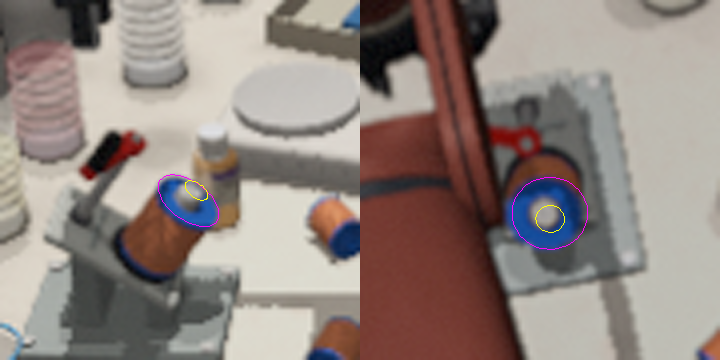

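The keeper is open: the red arm points away at the side crop's (115,150). The tip in the top view is about 1 px off my model, so I'll refine it from the images.

```bash
python3 - <<'E'
from go import *
out=[]
for n in("side","top"):
    s=arm.snapshot(n); im=s["color"].astype(int); c=proj(s,sp(0,0,76))[0]; y,x=np.mgrid[:400,:640]
    near=np.hypot(x-c[0],y-c[1])
    blue=(im[...,2]-im[...,0]>50)&(near<14); cb=np.array([x[blue].mean(),y[blue].mean()])
    g=(abs(im[...,0]-im[...,2])<45)&(im.sum(2)>330)&(near<5); ct=np.array([x[g].mean(),y[g].mean()])
    t=np.linspace(0,2*np.pi,40)
    print(n,"tip pred",c,"seen",ct,g.sum(),"| cheek pred",proj(s,sp(0,0,64))[0],"blue",cb,blue.sum(), x[blue].min(),x[blue].max(),y[blue].min(),y[blue].max(), np.array([proj(s,sp(28*np.cos(a),28*np.sin(a),64))[0] for a in t]).min(0),np.array([proj(s,sp(28*np.cos(a),28*np.sin(a),64))[0] for a in t]).max(0))
    x0,y0=np.round(c).astype(int)
    print(im[y0-5:y0+6,x0-6:x0+7].sum(2)); out.append((s,ct))
E
```

```text
side tip pred [278.5959237 212.1227971] seen [277.98148148 211.42592593] 54 | cheek pred [276.70548864 214.62626704] blue [276.22727273 216.36363636] 88 270 283 210 221 [269.10279275 208.20259575] [284.18119946 221.17281761]
[[609 611 615 618 575 441 361 374 383 337 298 294 269]
 [564 568 609 629 582 455 358 376 402 329 252 228 210]
 [380 389 457 517 568 483 397 408 422 357 239 194 189]
 [251 281 283 364 443 391 396 419 424 382 307 264 244]
 [274 355 478 502 493 449 369 398 420 392 316 273 257]
 [296 412 535 560 545 521 471 380 363 378 321 279 269]
 [353 421 512 541 532 538 539 396 277 351 323 285 274]
 [363 405 423 445 466 453 425 340 282 313 297 279 284]
 [337 391 357 334 336 314 262 293 298 300 300 289 296]
 [311 351 327 282 251 237 208 264 296 299 314 307 311]
 [304 307 308 286 246 211 161 238 298 299 312 347 327]]
top tip pred [267.06383357 164.23555493] seen [265.61764706 162.97058824] 34 | cheek pred [266.98657511 162.93064441] blue [265.34328358 163.35820896] 201 256 274 155 172 [257.51011166 153.92421607] [276.44333436 171.82682748]
[[239 238 257 288 332 330 297 268 251 232 181 157 158]
 [257 270 304 364 419 428 385 325 256 228 181 147 159]
 [247 287 386 457 485 494 467 406 275 217 211 175 156]
 [252 304 442 486 470 485 481 426 290 220 219 174 147]
 [245 298 436 477 468 475 479 444 314 227 224 176 151]
 [246 278 401 468 474 480 478 430 293 225 226 181 159]
 [243 248 343 432 459 471 449 343 233 225 248 224 169]
 [248 244 265 318 356 373 321 232 200 245 259 233 170]
 [251 249 247 264 269 273 224 213 233 259 259 241 189]
 [262 257 252 253 249 246 234 241 244 260 250 252 233]
 [252 255 254 255 251 254 252 254 257 266 261 259 251]]
```

```bash
python3 - <<'E'
from go import *
T=arm.snapshot("top");D=arm.snapshot("side")
def tri(u,v):
    o1,d1=ray(T,u);o2,d2=ray(D,v);M=np.c_[d1,-d2];x=np.linalg.lstsq(M,o2-o1,rcond=None)[0]
    return (o1+d1*x[0]+o2+d2*x[1])/2,np.linalg.norm(o1+d1*x[0]-o2-d2*x[1])
p,g=tri((265.3,162.3),(276.8,212.3)); print("tip",p,g,"model",sp(0,0,76),"diff in stand",A.T@(p-sp(0,0,76))*1e3)
c,g=tri((265.0,163.5),(276.5,215.3)); print("cheek",c,g,sp(0,0,64),A.T@(c-sp(0,0,64))*1e3)
# coil body side-edges in top view: copper/blue mask centroid
# refit all incl. tip
ct=np.array([[237,115],[357,92],[387,245],[265,270],[293,147],[303,217]])/3.2+[170,100]
cs=np.array([[360,387],[174,380],[273,187],[351,206]])/3.75+[190,150]
def res(p):
    m=model(p); A,a,SS,s=frames(*p[:3]); t=SS@[0,0,.076]+s
    return np.r_[(proj(T,m)-ct), (proj(D,m[[3,0,4,5]])-cs),3*(proj(T,t)-[265.3,162.3]),3*(proj(D,t)-[276.8,212.3])].ravel()
r=least_squares(res,P,loss="soft_l1"); print(r.x,P); print(np.round(res(r.x).reshape(-1,2),1))
E
```

```text
tip [0.59272862 0.23429494 0.13617235] 0.0012696604265003198 model [0.58850074 0.22889072 0.13425556] diff in stand [5.69105054 3.83308544 1.91679388]
cheek [0.59259921 0.23655697 0.1258205 ] 0.0004561337685459367 [0.59504673 0.23101783 0.12442573] [-0.6158759   6.02437345  1.39476689]
[0.63373451 0.2454918  0.29955091 0.08532396] [0.62995865 0.24236243 0.31418591 0.14870985]
[[-1.6 -2.3]
 [ 0.2 -2.9]
 [ 0.5 -1.1]
 [-1.5 -0.9]
 [-0.  -1.5]
 [-0.4  0.6]
 [-2.9  1.8]
 [-4.8  1.6]
 [-0.2 -0.2]
 [ 0.5 -1.3]
 [ 2.   1.9]
 [ 0.8  0.6]]
```

```bash
python3 - <<'E'
import numpy as np
np.save("p.npy",[0.6337,0.2455,0.3,2.0])
from go import *
G=sp(0,0,56); print(G); need(np.r_[G[:2],.20]); need(G-[0,0,.008])
E
```

```text
[0.60301432 0.23600781 0.11787251]
to [0.603 0.236 0.2  ] shift [ 39.9 -52.  101.1] yaw -2.83  
to [0.603 0.236 0.11 ] shift [ 39.8 -52.  191.2] yaw -2.83
```

Emit:
arm_command(xyz=[[20,-26,0],[20,-26,0],[0,0,0],[0,0,35],[0,0,35],[0,0,30],[0,0,25],[0,0,20]], twist=[0,0.012,0,0,0,0,0,0], hand=[95,95,95,95,95,95,95,95])

```text
clock: 7.95
tool_pos: [0.6018, 0.2365, 0.1533]
ee_rot: [3.141, -0.005, -2.841]
wrist_force: [-0.2, -0.4, -0.6]
gripper_width: 0.0813
grasp_force: 0.0
```

Emit:
arm_command(xyz=[[0,0,10],[0,0,8],[0,0,6],[0,0,4]], twist=[0,0,0,0], hand=[95,95,95,95])

```text
clock: 8.35
tool_pos: [0.6039, 0.2367, 0.1295]
ee_rot: [-3.142, 0.001, -2.841]
wrist_force: [-0.5, 0.4, 0.4]
gripper_width: 0.081
grasp_force: 0.0
```

Emit:
arm_command(xyz=[[0,0,5],[0,0,5],[0,0,3],[0,0,0]], twist=[0,0,0,0], hand=[95,95,95,95])

```text
clock: 8.75
tool_pos: [0.6032, 0.2364, 0.1158]
ee_rot: [3.142, -0.001, -2.841]
wrist_force: [0.2, 0.5, -0.1]
gripper_width: 0.0811
grasp_force: 0.0
```

```bash
python3 - <<'E'
from go import *
s=arm.snapshot("side"); save(s,"g1.png",(225,150,325,250),6)
st=arm.sense(); print(st["tool_pos"],proj(s,[st["tool_pos"],sp(0,28,56)]))
E
```

```text
[0.60339511 0.23651594 0.11615439] [[273.81740964 217.15258404]
 [272.40490013 221.61283371]]
```

View pics/g1.png

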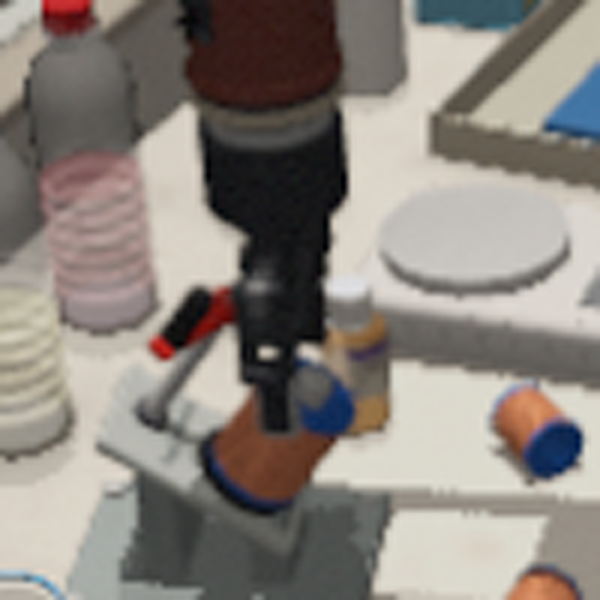

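Emit:
arm_command(xyz=[[0,0,3],[0,0,0],[0,0,0],[0,0,0],[0,0,0],[0,0,0]], twist=[0,0,0,0,0,0], hand=[95,30,30,30,30,30], squeeze=30)

```text
clock: 9.4
tool_pos: [0.6037, 0.2362, 0.1138]
ee_rot: [-3.141, 0.0, -2.841]
wrist_force: [-2.9, -3.9, 6.0]
gripper_width: 0.0548
grasp_force: 31.4
```

```bash
python3 - <<'E'
from go import *
st=arm.sense(); print(st["tool_pos"],A.T@st["wrist_force"],st["gripper_width"],st["grasp_force"],st["wrist_torque"])
R=Ro.from_euler('xyz',st["ee_rot"]).as_matrix(); print("axis dir in tool",R.T@S[:,2])
E
```

```text
[0.60366602 0.23615457 0.11380615] [-3.89211376 -2.8713101   5.97134525] 0.05477049362694963 31.382239311933517 [-0.49802508  0.43411092  0.04635512]
axis dir in tool [ 5.73504291e-01 -4.00585281e-04 -8.19202458e-01]
```

Emit:
arm_command(xyz=[[1.2,0,-1.6],[1.7,0,-2.5],[2.3,0,-3.3],[2.3,0,-3.3]], twist=[0,0,0,0], hand=[30,30,30,30])

```text
clock: 9.8
tool_pos: [0.5971, 0.2344, 0.1239]
ee_rot: [-3.141, 0.002, -2.841]
wrist_force: [6.1, -1.1, -3.1]
gripper_width: 0.0549
grasp_force: 32.2
```

Emit:
arm_command(xyz=[[2.3,0,-3.3],[2.3,0,-3.3],[2.3,0,-3.3],[2.3,0,-3.3],[2.3,0,-3.3],[2.3,0,-3.3]], twist=[0,0,0,0,0,0], hand=[30,30,30,30,30,30])

```text
clock: 10.4
tool_pos: [0.5829, 0.2302, 0.1439]
ee_rot: [3.141, -0.0, -2.841]
wrist_force: [4.6, -1.1, -2.0]
gripper_width: 0.055
grasp_force: 32.3
```

Emit:
arm_command(xyz=[[2.3,0,-3.3],[2.3,0,-3.3],[2.3,0,-3.3],[2.3,0,-3.3],[2.3,0,-3.3],[2.3,0,-3.3],[2.3,0,-3.3],[2.3,0,-3.3]], twist=[0,0,0,0,0,0,0,0], hand=[30,30,30,30,30,30,30,30])

```text
clock: 11.2
tool_pos: [0.5652, 0.2248, 0.1704]
ee_rot: [3.141, -0.0, -2.841]
wrist_force: [0.3, 1.2, -3.2]
gripper_width: 0.0543
grasp_force: 32.3
```

Emit:
arm_command(xyz=[[2.3,0,-3.3],[2.3,0,-3.3],[2.3,0,-3.3],[2.3,0,-3.3],[3,0,-4.2],[4,0,-6],[4,0,-6],[0,0,0]], twist=[0,0,0,0,0,0,0,0], hand=[30,30,30,30,30,30,30,30])

```text
clock: 12.0
tool_pos: [0.5465, 0.2189, 0.2011]
ee_rot: [-3.142, 0.002, -2.841]
wrist_force: [0.2, -0.3, -1.8]
gripper_width: 0.0545
grasp_force: 32.2
```

```bash
python3 - <<'E'
from go import *
st=arm.sense(); print(st["tool_pos"],st["ee_rot"],st["wrist_force"],np.dot(S[:,2],st["tool_pos"]-[.60367,.23615,.1138]))
T=arm.snapshot("top"); D=arm.snapshot("side"); x=D["color"][130:260,220:340,::-1]; y=T["color"][110:240,220:400,::-1]
cv2.imwrite("pics/e1.png",cv2.resize(np.hstack([x,y]),None,fx=2.6,fy=2.6,interpolation=cv2.INTER_CUBIC))
for z,uv in((.044,[(563,305),(667,305)]),(.044,[(538,353),(690,353),(690,153)]),(.018,[(372,388),(368,510)])):
    print([np.round(at_z(T,np.array(u)/3.2+[170,100],z),3)[:2].tolist() for u in uv])
print("pan rays again; small coils", [np.round(at_z(T,np.array(u)/3.2+[170,100],.02),3)[:2].tolist() for u in((458,310),(285,361))])
E
```

```text
[0.54652205 0.21891282 0.20108101] [-3.14150257e+00  1.95360781e-03 -2.84129600e+00] [ 0.17274732 -0.33605134 -1.83690703] 0.10573288691392582
[[0.537, -0.013], [0.547, -0.113]]
[[0.488, 0.007], [0.502, -0.139], [0.702, -0.124]]
[[0.443, 0.164], [0.325, 0.155]]
pan rays again; small coils [[0.527, 0.088], [0.46, 0.251]]
```

View pics/e1.png

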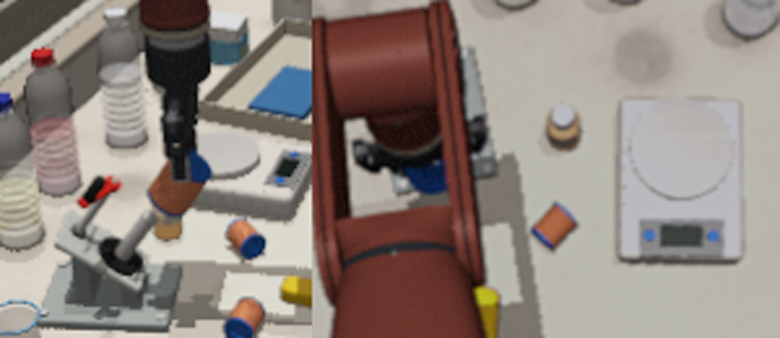

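The coil is off and still tilted about 35° in the grip, with its bottom end away from the robot. I'll take it to the free bench in front of the balance and rock it upright there.

Emit:
arm_command(xyz=[[10,-8,-10],[25,-20,-5],[35,-29,0],[35,-29,0],[35,-29,0],[35,-29,0],[30,-25,5],[15,-13,10]], twist=[0,0,0,0,0,0,0,0], hand=[30,30,30,30,30,30,30,30])

```text
clock: 12.9
tool_pos: [0.389, -0.0221, 0.2]
ee_rot: [-3.14, 0.001, -2.843]
wrist_force: [0.6, 0.6, -3.1]
gripper_width: 0.0546
grasp_force: 32.7
```

Emit:
arm_command(xyz=[[0,0,25],[0,0,35],[0,0,30],[0,0,20],[0,0,10],[0,0,5],[0,0,0]], twist=[0,0,0,0,0,0,0], hand=[30,30,30,30,30,30,30])

```text
clock: 13.6
tool_pos: [0.3901, -0.0201, 0.0747]
ee_rot: [3.141, -0.0, -2.841]
wrist_force: [0.7, 0.0, -3.0]
gripper_width: 0.0545
grasp_force: 32.7
```

Emit:
arm_command(xyz=[[0,0,5],[0,0,4],[0,0,3],[0,0,2],[0,0,0]], twist=[0,0,0,0,0], hand=[30,30,30,30,30])

```text
clock: 14.1
tool_pos: [0.3898, -0.02, 0.0604]
ee_rot: [3.141, -0.0, -2.841]
wrist_force: [0.2, 0.7, -2.9]
gripper_width: 0.0544
grasp_force: 32.7
```

Emit:
arm_command(xyz=[[0,0,2],[0,0,1],[0,0,1],[0,0,0]], twist=[0,0,0,0], hand=[30,30,30,30])

```text
clock: 14.5
tool_pos: [0.3916, -0.0201, 0.0584]
ee_rot: [-3.141, 0.003, -2.842]
wrist_force: [-2.6, 2.2, 10.8]
gripper_width: 0.0549
grasp_force: 34.0
```

Emit:
arm_command(xyz=[[-4,0,-0.4],[-4,0,-0.3],[-3.5,0,-0.2],[0,0,0]], twist=[0,0,0,0], hand=[30,30,30,30])

```text
clock: 14.9
tool_pos: [0.4028, -0.0169, 0.059]
ee_rot: [-3.14, 0.003, -2.841]
wrist_force: [-1.3, 0.6, 7.2]
gripper_width: 0.0548
grasp_force: 32.7
```

```bash
python3 - <<'E'
from go import *
s=arm.snapshot("side"); st=arm.sense(); c=proj(s,st["tool_pos"])[0].astype(int); print(c)
save(s,"u1.png",(c[0]-40,c[1]-40,c[0]+40,c[1]+40),5)
E
```

```text
[357 203]
```

View pics/u1.png

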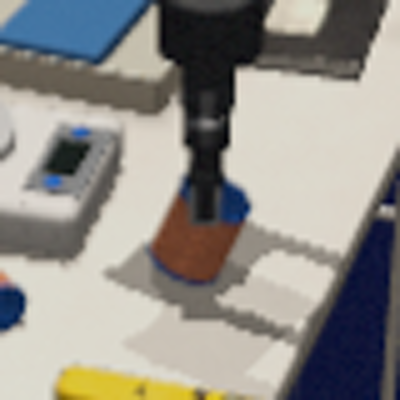

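It is rotating: the lean in the image went from about 46° to about 27°. Continuing.

Emit:
arm_command(xyz=[[-4,0,0.2],[-4,0,0.4],[-3.5,0,0.6],[0,0,0]], twist=[0,0,0,0], hand=[30,30,30,30])

```text
clock: 15.35
tool_pos: [0.4136, -0.0135, 0.0574]
ee_rot: [-3.14, 0.003, -2.841]
wrist_force: [0.8, 0.5, 7.3]
gripper_width: 0.0543
grasp_force: 32.2
```

Emit:
arm_command(xyz=[[-4,0,0.8],[-4,0,1.0],[-3,0,1.0],[0,0,0]], twist=[0,0,0,0], hand=[30,30,30,30])

```text
clock: 15.75
tool_pos: [0.4238, -0.0103, 0.0541]
ee_rot: [-3.14, 0.002, -2.841]
wrist_force: [2.1, -0.2, 6.8]
gripper_width: 0.0549
grasp_force: 31.8
```

Emit:
arm_command(xyz=[[-3,0,1.2],[-2.5,0,1.2],[0,0,1],[0,0,0]], twist=[0,0,0,0], hand=[30,30,30,30])

```text
clock: 16.15
tool_pos: [0.4278, -0.0096, 0.0525]
ee_rot: [-3.14, -0.002, -2.841]
wrist_force: [-12.4, -4.2, 30.9]
gripper_width: 0.0542
grasp_force: 33.6
```

```bash
python3 - <<'E'
from go import *
s=arm.snapshot("side"); st=arm.sense(); print(st["tool_pos"],st["wrist_force"],st["wrist_torque"]);c=proj(s,st["tool_pos"])[0].astype(int)
x=s["color"][c[1]-40:c[1]+40,c[0]-40:c[0]+40,::-1]; s=arm.snapshot("top");c=proj(s,st["tool_pos"])[0].astype(int)
y=s["color"][c[1]-40:c[1]+40,c[0]-40:c[0]+40,::-1]
cv2.imwrite("pics/u2.png",cv2.resize(np.hstack([x,y]),None,fx=5,fy=5,interpolation=cv2.INTER_CUBIC))
E
```

```text
[ 0.42782121 -0.00956645  0.05253778] [-12.14876986  -3.83092627  30.37315538] [-0.74922155  2.39402686 -0.06550799]
```

View pics/u2.png

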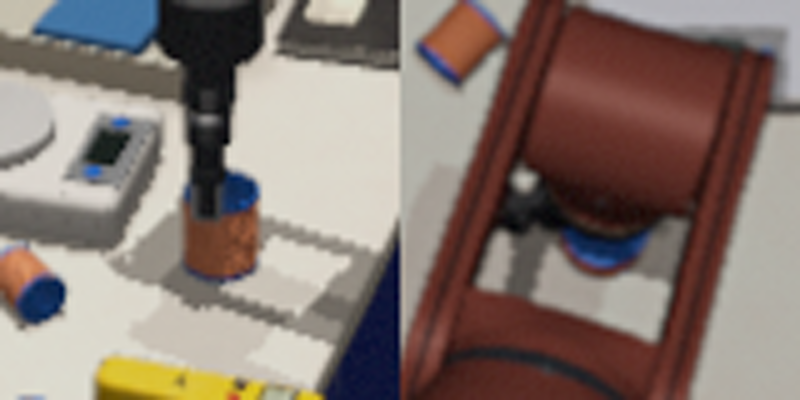

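The coil is upright and flush on the bench. The pads are about 7 mm off its axis towards the balance, so I'll release, recentre and regrip deeper.

Emit:
arm_command(xyz=[[0,0,-2],[0,0,0],[0,0,0],[0,0,0],[0,0,0]], twist=[0,0,0,0,0], hand=[30,90,90,90,90])

```text
clock: 16.75
tool_pos: [0.4272, -0.0082, 0.0516]
ee_rot: [3.141, -0.001, -2.841]
wrist_force: [-0.3, -0.2, -1.1]
gripper_width: 0.0768
grasp_force: 0.0
```

```bash
python3 - <<'E'
from go import *
s=arm.snapshot("side"); st=arm.sense(); print(st["tool_pos"],st["wrist_force"],st["gripper_width"])
im=s["color"].astype(int); c=proj(s,[*st["tool_pos"][:2],.02])[0]; y,x=np.mgrid[:400,:640]
m=(np.hypot(x-c[0],y-c[1])<16)&(im[...,0]-im[...,2]>40)&(im[...,0]-im[...,1]>25)
n,l,stt,_=cv2.connectedComponentsWithStats(m.astype(np.uint8)); k=1+stt[1:,4].argmax(); b=stt[k]; print("copper",b,"tool px",c)
for r in range(b[1],b[1]+b[3]): 
    xs=x[r][l[r]==k]; print(r,xs.min(),xs.max(),end="; ")
# axis column -> offset along stand x
col=lambda d: proj(s,np.r_[st["tool_pos"][:2]+A[:2,0]*d/1e3,.025])[0]
print({d:np.round(col(d),1).tolist() for d in(-12,-8,-4,0,4)})
E
```

```text
[ 0.42732272 -0.00825056  0.05167387] [-0.10990076  0.78048307 -0.33110894] 0.07693054810181674
copper [345 207  15  13 147] tool px [349.84298969 212.8279013 ]
207 346 359; 208 346 359; 209 346 359; 210 346 359; 211 346 359; 212 345 359; 213 346 359; 214 346 359; 215 346 359; 216 346 358; 217 346 358; 218 347 358; 219 349 355; {-12: [353.2, 211.8], -8: [352.1, 211.7], -4: [351.0, 211.7], 0: [349.9, 211.7], 4: [348.8, 211.7]}
```

Emit:
arm_command(xyz=[[5,0,0],[4,0,4],[0,0,6],[0,0,0],[0,0,0],[0,0,0],[0,0,0]], twist=[0,0,0,0,0,0,0], hand=[90,90,90,30,30,30,30])

```text
clock: 17.5
tool_pos: [0.419, -0.011, 0.0419]
ee_rot: [3.141, -0.0, -2.841]
wrist_force: [-0.8, -0.6, -2.5]
gripper_width: 0.0557
grasp_force: 32.3
```

Emit:
arm_command(xyz=[[0,0,-5],[0,0,-20],[0,0,-35],[0,0,-30],[0,0,-10],[0,0,0]], twist=[0,0,0,0,0,0], hand=[30,30,30,30,30,30])

```text
clock: 18.1
tool_pos: [0.4204, -0.0113, 0.1436]
ee_rot: [-3.14, 0.003, -2.841]
wrist_force: [1.2, -1.0, -2.1]
gripper_width: 0.0556
grasp_force: 33.0
```

```bash
python3 - <<'E'
from go import *
st=arm.sense(); print(st["clock"],st["tool_pos"],st["wrist_force"],st["gripper_width"])
for n in("side","top"):
    s=arm.snapshot(n); print(n,[(np.round(d["position"],3),round(d["conf"],2)) for d in arm.spot_in(s,"pan")[:2]])
need([.629,-.054,st["tool_pos"][2]])
E
```

```text
18.1 [ 0.4203684  -0.01130421  0.14361516] [ 1.15251095 -0.99296201 -2.09088393] 0.055566938023635284
side [(array([ 0.63 , -0.054,  0.062]), 0.74)]
top [(array([ 0.629, -0.056,  0.054]), 0.95)]
to [ 0.629 -0.054  0.144] shift [-189.  -103.8   -4.2] yaw -2.841
```

Emit:
arm_command(xyz=[[-14,-8,-5],[-25,-14,-5],[-35,-19,0],[-35,-19,0],[-35,-19,0],[-25,-14,0],[-14,-7,0],[-6,-4,0]], twist=[0,0,0,0,0,0,0,0], hand=[30,30,30,30,30,30,30,30])

```text
clock: 19.1
tool_pos: [0.6305, -0.0547, 0.1494]
ee_rot: [3.14, -0.003, -2.842]
wrist_force: [0.1, 0.6, -2.5]
gripper_width: 0.0556
grasp_force: 32.9
```

Emit:
arm_command(xyz=[[0,0,10],[0,0,15],[0,0,12],[0,0,6],[0,0,3],[0,0,0]], twist=[0,0,0,0,0,0], hand=[30,30,30,30,30,30])

```text
clock: 19.7
tool_pos: [0.6299, -0.0544, 0.1056]
ee_rot: [3.141, -0.001, -2.841]
wrist_force: [0.1, 0.8, -2.1]
gripper_width: 0.0556
grasp_force: 32.9
```

Emit:
arm_command(xyz=[[0,0,1],[0,0,1],[0,0,1],[0,0,1],[0,0,0.5],[0,0,0]], twist=[0,0,0,0,0,0], hand=[30,30,30,30,30,30])

```text
clock: 20.3
tool_pos: [0.6303, -0.0545, 0.1015]
ee_rot: [3.142, -0.0, -2.841]
wrist_force: [-0.6, -0.1, -2.5]
gripper_width: 0.0553
grasp_force: 32.9
```

Emit:
arm_command(xyz=[[0,0,0.5],[0,0,0.5],[0,0,0.5],[0,0,0]], twist=[0,0,0,0], hand=[30,30,30,30])

```text
clock: 20.7
tool_pos: [0.6303, -0.0545, 0.1]
ee_rot: [3.142, -0.0, -2.841]
wrist_force: [0.1, 1.1, -1.7]
gripper_width: 0.0556
grasp_force: 33.0
```

Emit:
arm_command(xyz=[[0,0,0.5],[0,0,0.5],[0,0,0.5],[0,0,0.5],[0,0,0]], twist=[0,0,0,0,0], hand=[30,30,30,30,30])

```text
clock: 21.2
tool_pos: [0.6305, -0.0546, 0.0983]
ee_rot: [-3.141, 0.0, -2.841]
wrist_force: [-0.3, -0.1, -0.8]
gripper_width: 0.0558
grasp_force: 33.1
```

Emit:
arm_command(xyz=[[0,0,0.5],[0,0,0],[0,0,0],[0,0,0],[0,0,0],[0,0,0],[0,0,0]], twist=[0,0,0,0,0,0,0], hand=[30,66,70,75,80,85,90])

```text
clock: 21.9
tool_pos: [0.6304, -0.0545, 0.0977]
ee_rot: [-3.142, 0.0, -2.841]
wrist_force: [0.7, 0.4, -1.6]
gripper_width: 0.0768
grasp_force: 0.0
```

Emit:
arm_command(xyz=[[0,0,-10],[0,0,-20],[0,0,-30],[0,0,-40],[0,0,-40],[0,0,0]], twist=[0,0,0,0,0,0], hand=[90,90,90,90,90,90])

```text
clock: 22.5
tool_pos: [0.6342, -0.0552, 0.2467]
ee_rot: [-3.135, 0.012, -2.841]
wrist_force: [-0.2, -0.5, 0.4]
gripper_width: 0.0768
grasp_force: 0.0
```

```bash
python3 - <<'E'
from go import *
st=arm.sense(); print(st["clock"],st["tool_pos"],st["wrist_force"],st["gripper_width"])
D=arm.snapshot("side"); T=arm.snapshot("top")
for s in(D,T):
  for n in("coil","keeper"): print(n,[(np.round(d["position"],3),round(d["conf"],2)) for d in arm.spot_in(s,n)[:3]])
x=D["color"][130:260,220:350,::-1]; y=T["color"][110:240,240:430,::-1]
cv2.imwrite("pics/f.png",cv2.resize(np.hstack([x,y]),None,fx=2.5,fy=2.5,interpolation=cv2.INTER_CUBIC))
E
```

```text
22.5 [ 0.63416806 -0.05523172  0.24667003] [-0.17403777 -0.51150172  0.40630958] 0.07684625798850439
coil [(array([0.522, 0.094, 0.032]), 0.68), (array([ 0.624, -0.036,  0.098]), 0.52), (array([0.457, 0.261, 0.032]), 0.52)]
keeper [(array([0.63 , 0.299, 0.196]), 0.47)]
coil [(array([0.46 , 0.25 , 0.035]), 0.67), (array([ 0.651, -0.055,  0.116]), 0.51), (array([0.529, 0.088, 0.033]), 0.5)]
keeper [(array([0.636, 0.274, 0.188]), 0.47)]
```

View pics/f.png

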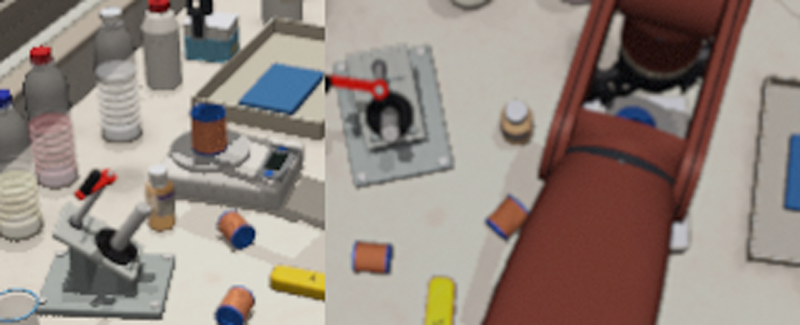

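The coil stands upright in the middle of the pan at side crop (210,130). The keeper is open, the bystanders are in place and the gripper is clear.

```bash
python3 -c "
from bench import arm; print(arm.job_done())"
```

```text
the job is handed in; nothing more can be done
None
```

The coil is off the spindle and standing upright by itself near the middle of the pan, with the keeper open at about 2 rad; I handed the job in at about 22.6 s and got no verdict back.

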